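# Unfold the cabinet hook and hang the pen pot in its notch

### The job

Swing the folded brass hook on the side of the little cabinet fully out to its stop, gently so that its hinge plate is not strained. Then pick up the white pen pot by the wooden grip on its loop, pass the loop over the hook, and with light pressure feel for the notch in the red sleeve so that the loop sits fully down in it; leave the pot hanging there, upright and no longer swinging. Leave the bottle, the vase, the staple remover and the organiser where they are.

Things in the scene. Friction and masses are not known exactly. Their poses are not given: they have to be found in the camera images.
- cabinet: White laminate cabinet, 200 mm deep (x), 180 wide (y), 195 tall, fixed; origin at the centre of its underside; its door (not needed) faces -x. The brass folding hook is on its -y side: upright hinge axis at x = +60, y = -106 mm in this frame (16 mm clear of the side wall), near the top edge. Nothing stands on the cabinet.
- hook (a joint): Angle of the hook arm about its upright hinge: 0 = folded flat along the cabinet's side, pointing to the cabinet's -x; swings out (counter-clockwise from above) to a hard stop at 1.571, pointing to the cabinet's -y. Starts between 0 and 0.35; stiff friction of about 0.25 N m (2 N at the post); stays where it is left.
- hinge_plate (a joint): Flex of the brass plate that carries the hook, about the same upright axis: a spring of 40 N m/rad, 0 when unloaded. It is strained beyond 0.045 rad either way (about 14 N sideways at the post), as when the hook is pushed on past its stop.
- hook_mid (a point): Point on the arm 70 mm from the hinge, 202 mm above the desk, at the level of the notch floor; x points along the arm to its free end, z up. A red sleeve on the arm, 68 mm long, 14 wide, top 8 mm above this point, has one notch across its middle, 12 mm long, 8 deep. The sleeve is clamped up to 15 mm either way: notch centre at x = -15 to +15 mm, not reported, to be felt (or seen).
- hook_post (a point): Top centre of the upright round brass post, 12 mm in diameter, at the arm's free end, 127 mm from the hinge; z = 230 mm, 20 mm above the sleeve's top, 35 mm above the cabinet's top: can be pinched or pushed from above. Axes as hook_mid. The arm is a bar 10 mm wide, its underside 40 mm below this point.
- pot: White pen pot, 64 mm across, 75 tall, 0.13 to 0.25 kg, upright; origin at the centre of its underside. Over it, in its y-z plane, a rigid loop: 8 mm square level crossbar (underside 135, top 143 mm up), round uprights at y = +-30 mm; opening 60 mm high, 52 wide. On a neck on it a wooden grip, 16 mm (x) by 24 (y), 148 to 188 mm up. The hook passes along the pot's x, either way round.
- pot_bar (a point): Centre of the crossbar's underside, 135 mm above the pot's origin; axes as the pot. Level with hook_mid when the loop is fully down in the notch, 8 mm above it when it only lies on the sleeve's top. The loop may press on the hook with at most 12 N. Let go askew, the pot sways for some seconds.
- bottle: Stainless bottle with screw cap, 66 mm in diameter, 180 mm tall, loose; origin at the centre of its underside. Leave alone.
- vase: Blue ceramic vase, 80 mm in diameter, 150 mm tall, loose; origin at the centre of its underside. Leave alone.
- remover: Blue plastic staple remover, 66 x 28 x 34 mm, loose; origin at the centre of its underside. Leave alone.
- organiser: Black desk organiser with slots, 120 x 160 x 90 mm (pens to 155 mm), fixed; origin at the centre of its underside. Keep clear of it.
Mind the look-alikes: they are no part of the job. Leave any green or pink look-alike of the pot alone.

How it is judged:
By the outcome, as a careful person would: the job done as asked, in the order asked, and still so for the second after the job is handed in, with the robot touching nothing.
It also fails if it takes over 72 s, if anything falls off the work surface, if the arm or the gripper's body presses on something with over 40 N, if the wrist force passes 120 N, or if a joint passes its speed limit or range.

### The arm

A 6-joint arm with a two-finger parallel gripper is mounted at the origin on the work surface. World frame = base frame: x ahead of the robot, y to its left, z up, the work surface at z = 0. Lengths are in mm, angles in degrees, forces in N, time in s.
With the tool pointing down it reaches from about 375 to 750 mm from the base axis. Payload 9 kg.
Tool frame: the origin (TCP) lies on the centre line of the jaws, within the pads' length; the fingertips stand 8 mm ahead of it and the grasp point (between the pads) lies 11 mm behind it; z points along the fingers, y is the line along which they close (so a half turn about z gives the same grasp; the last joint's range is limited). The gripper opens to 85 mm and grips with 20 to 120 N. Pads are 22 mm wide; open, the fingers measure 114 mm over their backs; the gripper's body (76 mm by 85 mm) begins 54 mm behind the grasp point. The pads swing forward as they close: fully open they stand 13 mm farther back than shut.
Start: joints at [50.724, 5.964, 5.575, 89.605, 0, 77.527], TCP at [270.563, 535.566, 239.331] pointing down, gripper open.
Joint ranges: [-171.21, 171.21], [-48.23, 106.86], [-62.78, 66.21], [-105.2, 120.99], [-86.42, 89.51], [-180, 180]. Speed limits (degrees/s): [127.2, 127.2, 147.25, 180, 180, 180].

### API

Orientations are given as [roll, pitch, yaw] about the fixed x, y, z axes, in that order (R = Rz(yaw) Ry(pitch) Rx(roll)).
In Python, from cell import ctrl gives the robot as it stands.
- The arm moves only by the shell command python3 -m crank 'ROWS' [FORCE]. ROWS is JSON, a list of rows, each a list of 7 numbers: the shift along the tool's x, y, z in cm, then the turn, a rotation vector about the tool's x, y, z in degrees, then the opening, from -1 (shut) to 1 (fully open). A call has 1 to 12 rows; each row shifts and turns the commanded pose from where the row before left it, along the tool's axes as they then stand; what a row does not reach is not made up. A row lasts 1/8 s, in which the tool goes at most 62.5 mm and 10.7 degrees, less where a joint would pass 70% of its speed; a pose out of reach is approached as far as the arm can. A call is refused whole if a number of a shift passes 6.25 or a number of a turn 10.7, either way. A call with a gripper value outside its range is refused whole. The fingers move at their own pace and stop on an object; FORCE is the grip in N (left out, the last holds). Time passes only in rows, so rows that do not move let the fingers close. It gives the time, the measured TCP pose, the force, the opening and the grip force at its end, in the units of the state.
- ctrl.observe(): the state, without advancing time (a new reading comes with each control period).
- ctrl.capture(name): name is "scene" or "top"; returns (picture, depth): 480x640x3 uint8, blue, green, red; 480x640 float32, mm along the optical axis (not along the pixel's ray), 0 where there is no reading.
- ctrl.calibration(name): a dict with "fovy" (degrees; the focal length in pixels is half the picture's height over the tangent of half this angle, whatever the lens; pixels are square), "cx", "cy" (the principal point, pixels), "R" (3x3) and "t" (3): a world point X has camera coordinates R X + t. Camera axes: x right, y down, z forward; pixel columns grow to the right and rows downward; lengths in mm; the calibration is good to about 2 mm. A picture is of the moment at which its call begins. calibration takes no time and is no camera call.
- ctrl.job_done(): hands the job in; it is judged then, once.
The state is a dict: "clock": time; "joint_pos": joint angles; "joint_vel": joint speeds; "tau": joint torques, N m; "ee_pos": TCP position; "eef_rot": TCP orientation; "contact_force": force on the tool from outside, world axes, zero at the start; "ft_torque": the same for the moment, N m; "gripper_width": finger opening in mm; "finger_force": force on a finger pad.
Only numpy, scipy, OpenCV 4.12 (cv2) and the standard library are available. Lean on these libraries where they do the work, as an engineer would, in place of code of your own. Each camera call takes 0.05 s, during which the arm holds its last target. There are 200 camera calls.

## Working session

There is one attempt and no reset: what is moved stays moved. The work goes in short steps, Python scripts to look and compute and a shell command to move; the robot and the scene stay as the last step left them, time stands still between calls to the robot, and variables do not carry over. Pictures are saved under pics/ and viewed, at most 10 in all, crops included, and the job is handed in when it is done.

```bash
ls; mkdir -p pics
python3 - <<'E'
from cell import ctrl
import cv2,numpy as np
for n in("scene","top"):
    im,d=ctrl.capture(n); cv2.imwrite(f"pics/{n}0.png",im); np.save(f"pics/{n}0.npy",d)
    print(n,ctrl.calibration(n))
print(ctrl.observe())
E
```

```text
pics
scene {'fovy': 50.916405432385936, 'cx': 322.87397643589446, 'cy': 231.78495554545887, 'R': array([[-0.23163286,  0.97279417, -0.0042093 ],
       [ 0.670713  ,  0.15656694, -0.72500404],
       [-0.70462067, -0.17075799, -0.68873175]]), 't': array([ 229.33708753, -272.93912353, 1631.56113941])}
top {'fovy': 50.20321253607295, 'cx': 311.516316763837, 'cy': 232.90800035680982, 'R': array([[ 0.01755303, -0.9998405 ,  0.00329499],
       [-0.99737818, -0.017741  , -0.07015707],
       [ 0.07020434, -0.00205488, -0.99753052]]), 't': array([ -80.08482946,  585.45659855, 1082.15423997])}
{'clock': 0.1, 'joint_pos': array([5.07228043e+01, 5.99649947e+00, 5.53159980e+00, 8.96038211e+01,
       1.53655497e-03, 7.75267226e+01]), 'joint_vel': array([-0.05908474, -0.00806892,  0.15790938, -0.04101139,  0.06729397,
        0.01420538]), 'tau': array([ 5.85348069e-03, -5.58204782e+01,  5.04721749e+01,  1.30483689e-02,
       -3.28559008e-04, -1.56907873e-05]), 'ee_pos': array([270.36470783, 535.31778366, 238.58757629]), 'eef_rot': array([-1.79933233e+02, -1.63428915e-02,  1.53196071e+02]), 'contact_force': array([-0.23808988, -0.49057018, -0.29364477]), 'ft_torque': array([ 0.02605131, -0.01560189,  0.01066588]), 'finger_force': 0.0, 'gripper_width': 85.05774132638082}
```

View pics/scene0.png

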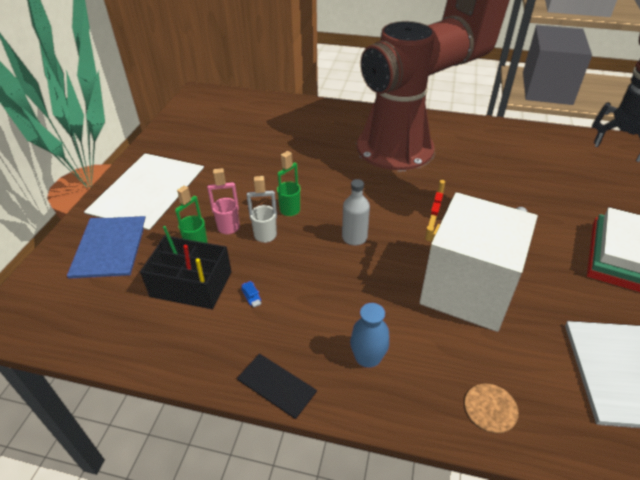

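View pics/top0.png

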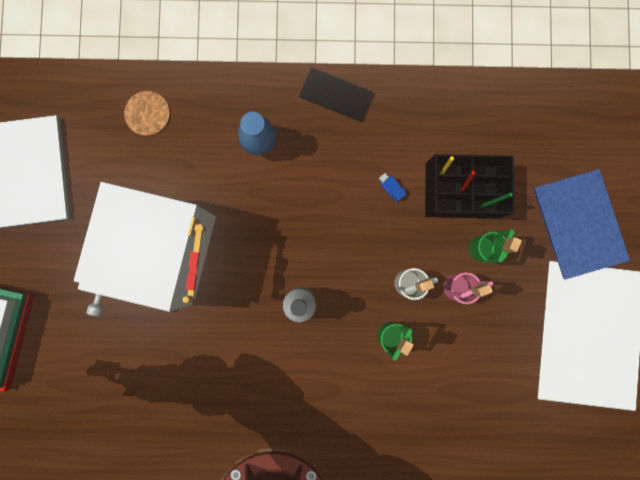

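The scene view shows the pots at the left: green (190,225), pink (225,210), white (263,218) and green (288,195). The hook is at (436,215), on the cabinet's side. In the top view the candidates are white (413,284), pink (466,288) and green (493,247) and (396,340). The white one at (413,284) fits "white pen pot". I'll measure it and confirm in a crop.

```bash
cat > h.py <<'E'
import numpy as np,cv2
from cell import ctrl
def K(n):
    c=ctrl.calibration(n); return 240/np.tan(np.radians(c["fovy"]/2)),c
def onz(n,u,v,z):
    f,c=K(n); r=c["R"].T@np.array([(u-c["cx"])/f,(v-c["cy"])/f,1]); o=-c["R"].T@c["t"]
    return o+r*(z-o[2])/r[2]
def cloud(n,d):
    f,c=K(n); v,u=np.mgrid[:480,:640]
    P=np.stack([(u-c["cx"])/f*d,(v-c["cy"])/f*d,d],-1)-c["t"]
    return P@c["R"]
def proj(n,X):
    f,c=K(n); p=c["R"]@np.array(X)+c["t"]; return p[0]/p[2]*f+c["cx"],p[1]/p[2]*f+c["cy"]
E
python3 - <<'E'
from h import *
a=cv2.imread("pics/top0.png");b=cv2.imread("pics/scene0.png")
d=np.load("pics/top0.npy");P=cloud("top",d)
hsv=cv2.cvtColor(a,cv2.COLOR_BGR2HSV)
def blobs(m,name):
    n,l,s,c=cv2.connectedComponentsWithStats(m.astype(np.uint8))
    for i in range(1,n):
        if s[i,4]>15:
            q=P[l==i]; print(name,s[i],c[i].round(1),np.median(q,0).round(1),"zmax",np.percentile(q[:,2],95).round())
H,S,V=[hsv[...,i].astype(int) for i in range(3)]
roi=np.zeros(H.shape,bool);roi[200:320,165:225]=1
blobs(roi&((H<6)|(H>174))&(S>180)&(V>100),"red")
blobs(roi&(H>15)&(H<30)&(S>150)&(V>120),"brass")
r2=np.zeros(H.shape,bool);r2[220:370,370:540]=1
blobs(r2&(H>8)&(H<20)&(S>60)&(S<190)&(V>150),"wood")
blobs((S<40)&(V>130)&r2,"white")
top=(abs(P[...,2]-195)<6); top[:, :70]=0; top[:,215:]=0
blobs(top,"cabtop")
cn=max(cv2.findContours(top.astype(np.uint8),0,2)[0],key=cv2.contourArea)
for p in cv2.boxPoints(cv2.minAreaRect(cn)): print("corner",p.round(1),onz("top",*p,195).round(1))
for nm,u,v,z in(("bottle",300,305,90),("vase",257,133,75),):print(nm,onz("top",u,v,z).round())
c1=cv2.resize(a[195:325,160:230],None,fx=4.5,fy=4.5,interpolation=2)
c2=cv2.resize(a[245:345,375:475],(585,585),interpolation=2)
cv2.imwrite("pics/crop1.png",np.hstack([c1[:585],c2])[:, :800])
cv2.imwrite("pics/crop2.png",np.hstack([cv2.resize(b[160:260,180:310],(520,400),interpolation=2),cv2.resize(b[170:240,415:460],(257,400),interpolation=2)]))
E
```

```text
wood [510 237  12  15 111] [515.1 244.1] [ 561.3 -441.3  187.5] zmax 190.0
wood [419 280  15  12 120] [426.  285.3] [ 483.8 -279.   187.8] zmax 190.0
wood [478 285  14  12 112] [484.8 290.1] [ 476.8 -385.9  187.5] zmax 190.0
wood [401 341  12  15 110] [406.4 347.8] [ 370.9 -243.3  188.2] zmax 191.0
white [395 268  33  32 558] [410.8 282.4] [ 487.1 -280.5   32.3] zmax 143.0
cabtop [   74   182   130   122 10437] [136.2 242.5] [551.8 247.5 195.3] zmax 198.0
cabtop [188 290   7   9  37] [191.1 292.5] [464.4 144.  198. ] zmax 200.0
corner [ 73.2 280.2] [481.7 357.3 195. ]
corner [ 97.6 180.2] [663.9 322.1 195. ]
corner [210.3 207.7] [617.2 115.3 195. ]
corner [185.9 307.7] [436.2 153.3 195. ]
bottle [437. -49.  90.]
vase [789.  47.  75.]
```

View pics/crop1.png

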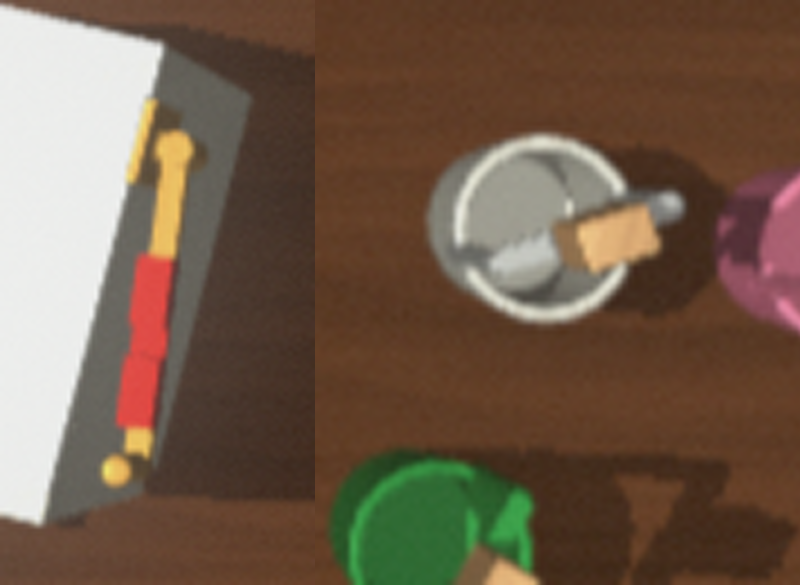

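View pics/crop2.png

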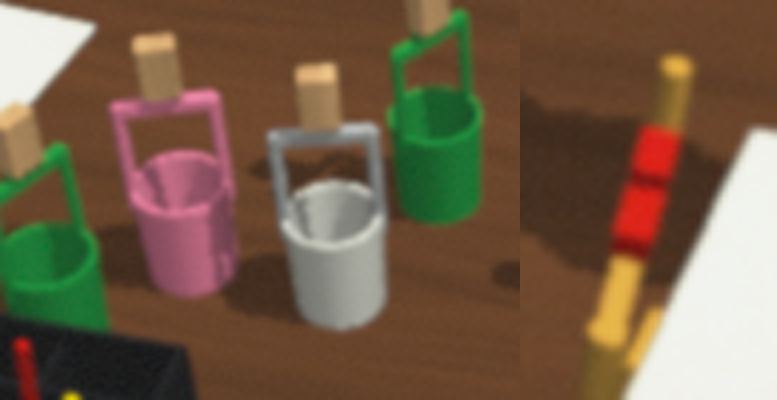

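The crops confirm the target: the white pot, with its crossbar running from (490,262) to (680,205) in the left crop, and wood grip at (620,237). In the left half the hook is nearly folded: hinge (175,148), red sleeve (153,257) to (136,428), post top (116,470).

Run:
```python
from h import *
c1=lambda u,v:(160+(u+.5)/4.5-.5,195+(v+.5)/4.5-.5)
c2=lambda u,v:(375+(u-315+.5)/5.85-.5,245+(v+.5)/5.85-.5)
A=onz("top",*c1(163,43),195);B=onz("top",*c1(43,525),195)
print("cab edge",A.round(1),B.round(1),np.hypot(*(A-B)[:2]))
ex=(A-B)[:2]/np.hypot(*(A-B)[:2]);yaw=np.degrees(np.arctan2(ex[1],ex[0]));ey=np.array([-ex[1],ex[0]])
C=(A+B)[:2]/2+90*ey;H=C+60*ex-106*ey
print("yaw",yaw,"C",C.round(1),"hinge",H.round(1))
for z in(205,210,215):print("hinge px",z,onz("top",*c1(175,148),z).round(1))
p=onz("top",*c1(116,470),230)[:2];print("post",p.round(1),np.hypot(*(p-H)),"dir",np.degrees(np.arctan2(*(p-H)[::-1])))
for s in((153,257),(136,428)):
    q=onz("top",*c1(*s),210)[:2];print("sleeve end",q.round(1),np.hypot(*(q-H)))
print("post scene",proj("scene",[*p,230]))
d=-ey;print("end: post",(H+127*d).round(1),"mid",(H+70*d).round(1),"dir",np.degrees(np.arctan2(d[1],d[0])))
L=onz("top",*c2(495,262),143);R=onz("top",*c2(677,205),143);print("bar",L.round(1),R.round(1),np.degrees(np.arctan2(*(R-L)[1::-1])))
print("grip",onz("top",*c2(619,238),188).round(1),"rim",onz("top",*c2(545,229),75).round(1))
```

```text
cab edge [623.1 141.8 195. ] [429.3 183.  195. ] 198.15858838914434
yaw -12.019500523949091 C [545.  250.4] hinge [581.6 134.3]
hinge px 205 [579.9 133.3 205. ]
hinge px 210 [579.5 132.2 210. ]
hinge px 215 [579.2 131.1 215. ]
post [453.7 146.4] 128.40977894671363 dir 174.58832602240903
sleeve end [536.2 139.5] 45.641721554550344
sleeve end [469.  143.9] 112.983912692164
post scene (np.float64(441.54962144014706), np.float64(181.5514614396439))
end: post [555.1  10. ] mid [567.   65.8] dir -102.01950052394909
bar [ 473.8 -249.6  143. ] [ 493.3 -308.7  143. ] -71.77158704603727
grip [ 483.5 -279.7  188. ] rim [ 483.1 -279.6   75. ]
```

```bash
python3 -m crank '[[0,0,-1.5,0,0,-10.7,-0.3],[0,0,-1.5,0,0,-10.7,-0.3],[-3.13,-5.29,0,0,0,0,-0.3],[-3.13,-5.29,0,0,0,0,-0.3],[-3.13,-5.29,0,0,0,0,-0.3],[-3.13,-5.29,0,0,0,0,-0.3],[-3.13,-5.29,0,0,0,0,-0.3],[-3.13,-5.29,0,0,0,0,-0.3],[-3.13,-5.29,0,0,0,0,-0.3],[0,0,0,0,0,0,-0.3],[0,0,0,0,0,0,-0.3]]'
python3 - <<'E'
from h import *
a,_=ctrl.capture("top");b,_=ctrl.capture("scene")
cv2.imwrite("pics/c3.png",np.hstack([cv2.resize(a[200:340,140:260],(480,560),interpolation=2),cv2.resize(b[130:270,410:490],(320,560),interpolation=2)]))
E
```

```text
clock: 1.48
ee_pos: [453.6, 146.3, 269.1]
eef_rot: [180.0, -0.0, 174.5]
contact_force: [-0.9, 0.1, -0.2]
gripper_width: 29.5
finger_force: 0.0
```

View pics/c3.png

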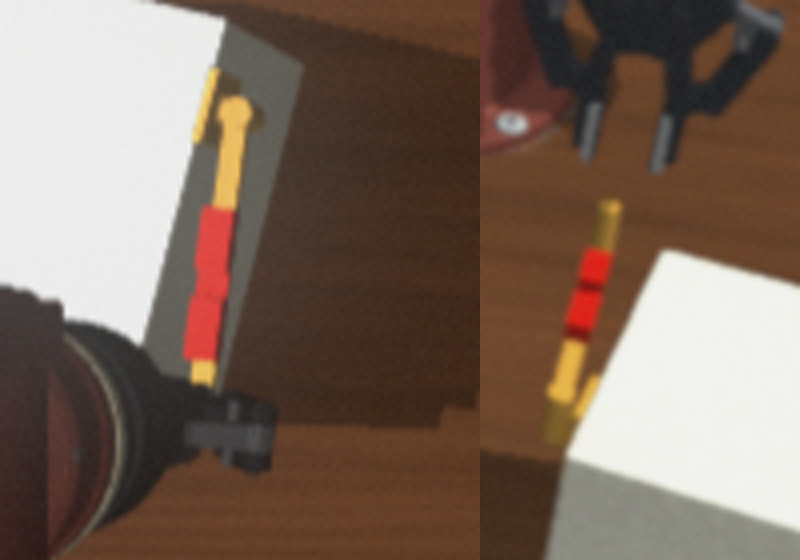

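The fingers (588,160) and (657,170) in the scene half straddle the post (611,205). Next I lower over the post.

```bash
python3 -m crank '[[0,0,1.6,0,0,0,-0.3],[0,0,1.6,0,0,0,-0.3],[0,0,1.6,0,0,0,-0.3],[0,0,0,0,0,0,-0.3]]'
```

```text
clock: 2.08
ee_pos: [452.8, 146.4, 219.4]
eef_rot: [-180.0, -0.2, 174.6]
contact_force: [0.5, 0.8, 0.2]
gripper_width: 29.6
finger_force: 0.0
```

```bash
python3 -m crank '[[-0.05,-1.11,0,0,0,-5,-0.3],[-0.05,-1.11,0,0,0,-5,-0.3],[-0.05,-1.11,0,0,0,-5,-0.3],[-0.05,-1.11,0,0,0,-5,-0.3],[-0.05,-1.11,0,0,0,-5,-0.3],[-0.05,-1.11,0,0,0,-5,-0.3],[-0.05,-1.11,0,0,0,-5,-0.3],[-0.05,-1.11,0,0,0,-5,-0.3],[-0.05,-1.11,0,0,0,-5,-0.3],[-0.05,-1.11,0,0,0,-5,-0.3],[-0.05,-1.11,0,0,0,-5,-0.3],[-0.05,-1.11,0,0,0,-5,-0.3]]'
```

```text
clock: 3.58
ee_pos: [506.9, 30.3, 221.5]
eef_rot: [180.0, -0.0, -125.2]
contact_force: [-3.2, 0.0, -0.1]
gripper_width: 29.9
finger_force: 1.2
```

```bash
python3 -m crank '[[-0.05,-1.11,0,0,0,-5,-0.3],[-0.05,-1.11,0,0,0,-5,-0.3],[-0.05,-1.11,0,0,0,-5,-0.3],[-0.01,-0.55,0,0,0,-2.5,-0.3],[-0.01,-0.55,0,0,0,-2.5,-0.3],[0,-0.22,0,0,0,-1,-0.3],[0,0,0,0,0,0,-0.3]]'
```

```text
clock: 4.45
ee_pos: [548.9, 10.9, 221.4]
eef_rot: [180.0, -0.0, -104.4]
contact_force: [-1.8, -0.3, -0.4]
gripper_width: 30.0
finger_force: 0.8
```

```bash
python3 -m crank '[[0,-0.3,0,0,0,-1.3,-0.3],[0,-0.3,0,0,0,-1.3,-0.3],[0,-0.2,0,0,0,0,-0.3],[0,0,0,0,0,0,-0.3]]'
```

```text
clock: 4.95
ee_pos: [556.9, 9.2, 221.3]
eef_rot: [-180.0, 0.0, -101.8]
contact_force: [-2.4, -1.2, 1.4]
gripper_width: 30.0
finger_force: 0.8
```

```bash
python3 -m crank '[[0,-0.2,0,0,0,0,-0.3],[0,-0.1,0,0,0,0,-0.3],[0,0,0,0,0,0,-0.3]]'
```

```text
clock: 5.32
ee_pos: [559.8, 8.5, 221.3]
eef_rot: [-180.0, 0.0, -101.8]
contact_force: [-1.7, -0.2, 0.1]
gripper_width: 30.1
finger_force: 0.9
```

```bash
python3 -m crank '[[0,-0.1,0,0,0,0,-0.3],[0,-0.1,0,0,0,0,-0.3],[0,0,0,0,0,0,-0.3]]'
```

```text
clock: 5.7
ee_pos: [561.7, 8.1, 221.3]
eef_rot: [-180.0, 0.0, -101.8]
contact_force: [-2.5, -1.4, 1.0]
gripper_width: 29.7
finger_force: 0.9
```

```bash
python3 -m crank '[[0,-0.1,0,0,0,0,-0.3],[0,0,0,0,0,0,-0.3]]'
```

```text
clock: 5.95
ee_pos: [562.7, 7.9, 221.3]
eef_rot: [-180.0, 0.0, -101.8]
contact_force: [-2.4, -1.1, 0.3]
gripper_width: 29.7
finger_force: 0.9
```

```bash
python3 -m crank '[[0,-0.1,0,0,0,0,-0.3],[0,0,0,0,0,0,-0.3]]'
```

```text
clock: 6.2
ee_pos: [563.5, 7.7, 221.3]
eef_rot: [180.0, 0.0, -101.8]
contact_force: [-3.4, -1.3, -0.4]
gripper_width: 29.9
finger_force: 1.3
```

```bash
python3 -m crank '[[0,-0.1,0,0,0,0,-0.3],[0,0,0,0,0,0,-0.3]]'
```

```text
clock: 6.45
ee_pos: [564.5, 7.5, 221.2]
eef_rot: [180.0, -0.0, -101.8]
contact_force: [-4.3, -1.4, 0.6]
gripper_width: 30.1
finger_force: 1.9
```

```bash
python3 -m crank '[[0,-0.1,0,0,0,0,-0.3],[0,0,0,0,0,0,-0.3]]'
```

```text
clock: 6.7
ee_pos: [565.3, 7.3, 221.2]
eef_rot: [180.0, -0.0, -101.8]
contact_force: [-5.8, -1.9, 1.7]
gripper_width: 29.9
finger_force: 2.5
```

At the stop: the force climbs steadily past the friction level, well below 14 N. I back off, rise and turn for the pot.

```bash
python3 -m crank '[[0,0.5,0,0,0,0,-0.3],[0,0.5,0,0,0,0,-0.3],[0,0,-2,0,0,0,-0.3],[0,0,-3,0,0,0,-0.3],[0,0,0,0,0,10,0.2],[0,0,0,0,0,10,0.2],[0,0,0,0,0,10,0.2],[0,0,0,0,0,10,0.2],[0,0,0,0,0,10,0.2],[0,0,0,0,0,10,0.2],[0,0,0,0,0,0,0.2]]'
python3 - <<'E'
from h import *
s=ctrl.observe();p=s["ee_pos"];t=np.radians(s["eef_rot"][2]);d=np.array([483.5,-279.7])-p[:2]
print(d@[np.cos(t),np.sin(t)],d@[np.sin(t),-np.cos(t)],p,s["contact_force"])
E
```

```text
clock: 8.07
ee_pos: [555.9, 9.5, 271.5]
eef_rot: [-180.0, 0.1, -161.7]
contact_force: [0.6, -0.8, -0.3]
gripper_width: 51.0
finger_force: 0.0
159.41028367278903 -251.9666262655318 [555.87737138   9.54096426 271.53427817] [ 0.5679787  -0.78660236 -0.30956179]
```

```bash
python3 -m crank '[[2.66,-4.2,0,0,0,0,0.2],[2.66,-4.2,0,0,0,0,0.2],[2.66,-4.2,0,0,0,0,0.2],[2.66,-4.2,0,0,0,0,0.2],[2.66,-4.2,0,0,0,0,0.2],[2.66,-4.2,0,0,0,0,0.2],[0,0,2,0,0,0,0.2],[0,0,2,0,0,0,0.2],[0,0,0,0,0,0,0.2],[0,0,0,0,0,0,0.2]]'
python3 - <<'E'
from h import *
a,_=ctrl.capture("top");b,_=ctrl.capture("scene")
cv2.imwrite("pics/c4.png",np.hstack([cv2.resize(a[190:330,160:240],(320,560),interpolation=2),cv2.resize(b[120:260,210:330],(480,560),interpolation=2)]))
E
```

```text
clock: 9.32
ee_pos: [483.1, -279.9, 232.2]
eef_rot: [-179.9, 0.0, -161.7]
contact_force: [-0.6, 0.2, -0.3]
gripper_width: 51.2
finger_force: 0.0
```

View pics/c4.png

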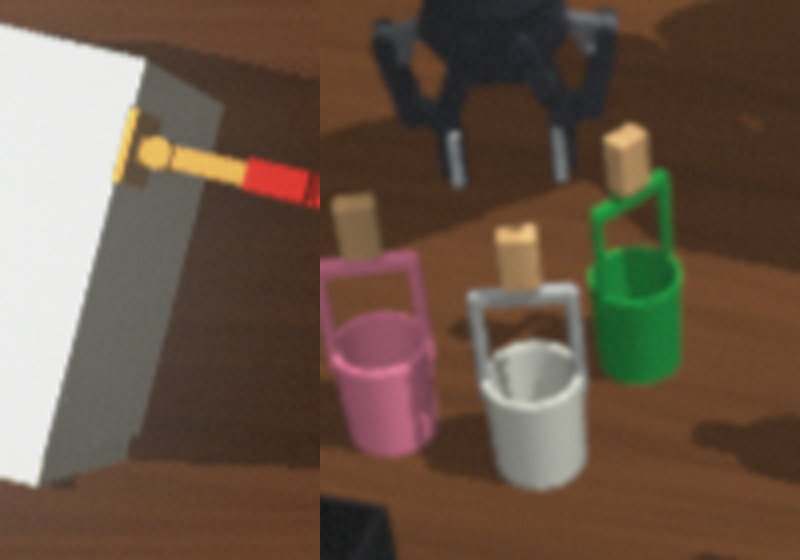

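The hook now points straight out (left crop). The fingers (455,185) and (560,180) straddle the white pot's grip (518,235). I lower and grip.

```bash
python3 -m crank '[[0,0,3,0,0,0,0.2],[0,0,3,0,0,0,0.2],[0,0,1.2,0,0,0,0.2],[0,0,0,0,0,0,0.2],[0,0,0,0,0,0,-0.7],[0,0,0,0,0,0,-0.7],[0,0,0,0,0,0,-0.7],[0,0,0,0,0,0,-0.7],[0,0,0,0,0,0,-0.7]]' 40
```

```text
clock: 10.55
ee_pos: [483.5, -280.5, 160.8]
eef_rot: [-179.9, 0.1, -161.8]
contact_force: [0.4, -0.8, 5.6]
gripper_width: 23.6
finger_force: 40.3
```

```bash
python3 -m crank '[[0,0,-1,0,0,0,-0.7],[0,0,-3,0,0,0,-0.7],[0,0,-3.5,0,0,0,-0.7],[0,0,-3,0,0,0,-0.7],[0,0,0,0,0,-10,-0.7],[0,0,0,0,0,-10,-0.7],[0,0,0,0,0,-10,-0.7],[0,0,0,0,0,-10,-0.7],[0,0,0,0,0,-10,-0.7],[0,0,0,0,0,-10,-0.7],[0,0,0,0,0,0,-0.7],[0,0,0,0,0,0,-0.7]]'
python3 - <<'E'
from h import *
s=ctrl.observe();p=s["ee_pos"];t=np.radians(s["eef_rot"][2])
h=np.array([581,134.]);u=np.array([np.cos(np.radians(-102)),np.sin(np.radians(-102))])
for r in(200,127,79):
    d=h+r*u-p[:2];print(r,(h+r*u).round(1),"tool x,y",d@[np.cos(t),np.sin(t)],d@[np.sin(t),-np.cos(t)])
print(s)
E
```

```text
clock: 12.05
ee_pos: [482.8, -279.8, 264.4]
eef_rot: [180.0, 0.0, -102.0]
contact_force: [-0.0, -0.7, -1.5]
gripper_width: 23.3
finger_force: 39.6
200 [539.4 -61.6] tool x,y -225.15220840664475 -9.935071035117907
127 [554.6   9.8] tool x,y -298.1522031275659 -9.907308731760871
79 [564.6  56.7] tool x,y -346.15219965639074 -9.8890540665398
{'clock': 12.05, 'joint_pos': array([-4.35251269e+01, -9.68896860e-01,  1.06554003e+00,  9.20475724e+01,
        7.33240958e-03, -1.21503339e+02]), 'joint_vel': array([-0.04423493,  0.03230953, -0.09454322, -0.03808904, -0.05936811,
       -0.70502712]), 'tau': array([ 4.63464545e-03, -5.05718529e+01,  5.14524293e+01,  2.33893376e-02,
        2.75669576e-03, -6.49384316e-02]), 'ee_pos': array([ 482.80495377, -279.77448083,  264.36603779]), 'eef_rot': array([ 1.79992632e+02,  1.31156144e-02, -1.02021790e+02]), 'contact_force': array([-0.01821343, -0.66163909, -1.46872277]), 'ft_torque': array([-0.07082333,  0.00351156,  0.03459457]), 'finger_force': 39.58382248878479, 'gripper_width': 23.28160220007864}
```

```bash
python3 -m crank '[[-3.75,-0.165,-0.03,0,0,0,-0.7],[-3.75,-0.165,-0.03,0,0,0,-0.7],[-3.75,-0.165,-0.03,0,0,0,-0.7],[-3.75,-0.165,-0.03,0,0,0,-0.7],[-3.75,-0.165,0,0,0,0,-0.7],[-3.75,-0.165,0,0,0,0,-0.7],[0,0,0,0,0,0,-0.7],[0,0,0,0,0,0,-0.7]]'
python3 - <<'E'
from h import *
a,_=ctrl.capture("top");b,_=ctrl.capture("scene")
cv2.imwrite("pics/c5.png",np.hstack([cv2.resize(a[190:330,170:270],(400,560),interpolation=2),cv2.resize(b[140:280,350:450],(400,560),interpolation=2)]))
print(proj("scene",[539.4,-61.6,241]),ctrl.observe()["contact_force"])
E
```

```text
clock: 13.05
ee_pos: [538.5, -61.8, 265.5]
eef_rot: [180.0, -0.0, -101.9]
contact_force: [0.0, -0.7, -2.4]
gripper_width: 23.6
finger_force: 39.6
(np.float64(342.8614822894099), np.float64(187.84723582000342)) [ 0.72215382 -0.29197015 -2.14748738]
```

View pics/c5.png

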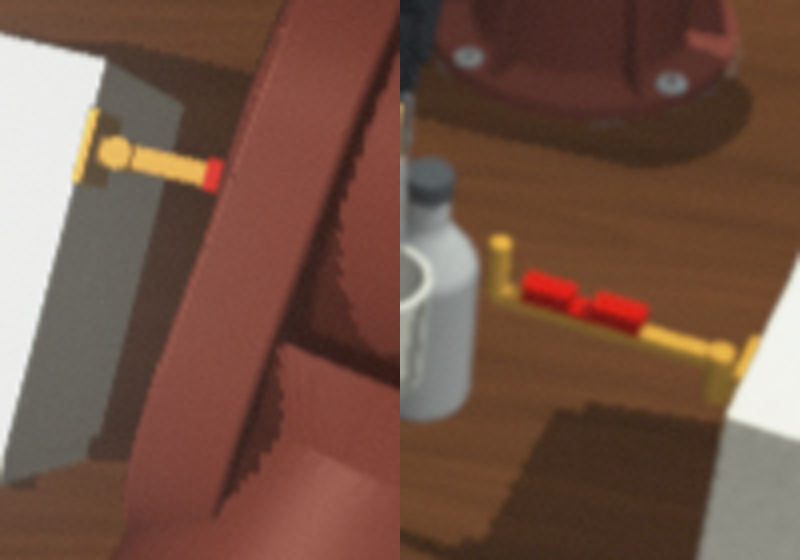

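The hook is in full view in the right crop: post top (501,242), notch between (578,290) and (598,295). The pot is at the left edge. I compute the notch position and take one look at pot and hook together.

Run:
```python
from h import *
k=lambda u,v:(350+(u+.5)/4-.5,140+(v+.5)/4-.5)
p=onz("scene",*k(501,240),230);print("post",p.round(1))
h=np.array([581,134.])
for nm,q,z in(("notchL",(577,292),210),("notchR",(597,292),210),("mid",(583,303),202),("sleeveL",(524,278),210),("sleeveR",(649,306),210)):
    x=onz("scene",*k(*q),z);print(nm,x.round(1),"r from post",127-np.hypot(*(x-p)[:2]))
b,_=ctrl.capture("scene");cv2.imwrite("pics/c6.png",cv2.resize(b[120:260,310:450],(600,600),interpolation=2))
```

```text
post [501.2 220.1 230. ]
notchL [511. 264. 210.] r from post 81.96641172415026
notchR [508.6 274.5 210. ] r from post 72.11949483411422
mid [509.7 269.  202. ] r from post 77.37684080092397
sleeveL [505.7 236.3 210. ] r from post 110.19299195653487
sleeveR [513.9 301.2 210. ] r from post 44.89058201480775
```

View pics/c6.png

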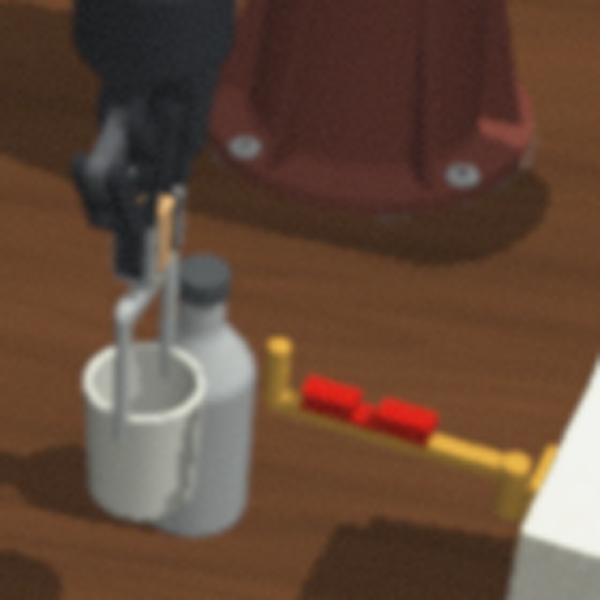

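Good look: the pot's loop has its near crossbar end at (125,308), the post top is at (280,344), the notch at about (365,410), and the sleeve runs from (305,385) to (437,412). My previous pixel offset missed the panel shift, so I redo the numbers from this crop.

Run:
```python
from h import *
s=600/140;k=lambda u,v:(310+(u+.5)/s-.5,120+(v+.5)/s-.5)
p=onz("scene",*k(280,344),230);print("post",p.round(1))
for nm,q,z in(("notchL",(360,393),210),("notchR",(377,401),210),("mid",(363,412),202),("sleeveLtop",(307,378),210),("sleeveRtop",(437,410),210)):
    x=onz("scene",*k(*q),z);print(nm,x.round(1),"r",127-np.hypot(*(x-p)[:2]))
t=ctrl.observe()["ee_pos"];y=np.array([np.sin(np.radians(-102)),-np.cos(np.radians(-102))])
for z in(236,241,246):
  for sg in(-1,1): 
    e=np.array([*(t[:2]+sg*30*y),z+4]);u,v=proj("scene",e);print(z,sg,((u-310)*s,(v-120)*s))
```

```text
post [550.7  11.4 230. ]
notchL [555.5  54.1 210. ] r 83.98707460885286
notchR [559.7  63.2 210. ] r 74.40250884730494
mid [560.4  57.  202. ] r 80.34194819609391
sleeveLtop [550.2  26.5 210. ] r 111.91241505829245
sleeveRtop [559.6  93.2 210. ] r 44.73037303335826
236 -1 (np.float64(115.22485383431761), np.float64(324.9875340126506))
236 1 (np.float64(162.8758426418353), np.float64(258.04863320536424))
241 -1 (np.float64(115.3749937432084), np.float64(317.20474164264965))
241 1 (np.float64(163.16803486153088), np.float64(250.33296031570995))
246 -1 (np.float64(115.52609912518545), np.float64(309.37190210913457))
246 1 (np.float64(163.4620396413471), np.float64(242.5694246835122))
```

```bash
python3 -m crank '[[-1.0,0,0,0,0,0,-0.7],[-1.5,0,0,0,0,0,-0.7],[-1.5,0,0,0,0,0,-0.7],[-1.5,0,0,0,0,0,-0.7],[-1.5,0,0,0,0,0,-0.7],[-1.5,0,0,0,0,0,-0.7],[-1.5,0,0,0,0,0,-0.7],[-1.2,0,0,0,0,0,-0.7],[-0.9,0,0,0,0,0,-0.7],[0,0,1,0,0,0,-0.7],[0,0,1,0,0,0,-0.7],[0,0,0,0,0,0,-0.7]]'
```

```text
clock: 14.7
ee_pos: [562.6, 56.5, 244.0]
eef_rot: [179.9, -0.0, -101.8]
contact_force: [-1.1, -0.8, -1.7]
gripper_width: 23.6
finger_force: 39.5
```

```bash
python3 -m crank '[[0,0,0.4,0,0,0,-0.7],[0,0,0.3,0,0,0,-0.7],[0,0,0,0,0,0,-0.7]]'
```

```text
clock: 15.08
ee_pos: [563.2, 56.7, 238.3]
eef_rot: [180.0, 0.0, -101.8]
contact_force: [-0.2, -0.5, -3.3]
gripper_width: 23.5
finger_force: 39.6
```

```bash
python3 -m crank '[[0,0,0.1,0,0,0,-0.7],[0,0,0.1,0,0,0,-0.7],[0,0,0,0,0,0,-0.7]]'
```

```text
clock: 15.45
ee_pos: [563.3, 56.8, 236.5]
eef_rot: [-180.0, 0.0, -101.8]
contact_force: [-0.0, -0.2, -2.3]
gripper_width: 23.6
finger_force: 39.6
```

```bash
python3 -m crank '[[0,0,0.1,0,0,0,-0.7],[0,0,0.1,0,0,0,-0.7],[0,0,0,0,0,0,-0.7]]'
```

```text
clock: 15.82
ee_pos: [563.3, 56.8, 234.4]
eef_rot: [180.0, 0.0, -101.8]
contact_force: [-0.8, 0.8, -2.4]
gripper_width: 23.3
finger_force: 39.6
```

```bash
python3 -m crank '[[0,0,0.1,0,0,0,-0.7],[0,0,0.1,0,0,0,-0.7],[0,0,0,0,0,0,-0.7]]'
```

```text
clock: 16.2
ee_pos: [563.3, 56.8, 232.4]
eef_rot: [180.0, 0.0, -101.8]
contact_force: [-0.1, -1.0, -1.7]
gripper_width: 23.5
finger_force: 39.6
```

```bash
python3 -m crank '[[0,0,0.1,0,0,0,-0.7],[0,0,0.1,0,0,0,-0.7],[0,0,0,0,0,0,-0.7]]'
```

```text
clock: 16.58
ee_pos: [563.3, 56.8, 230.4]
eef_rot: [180.0, 0.0, -101.8]
contact_force: [0.5, -0.6, -1.8]
gripper_width: 23.6
finger_force: 39.6
```

```bash
python3 -m crank '[[0,0,0.1,0,0,0,-0.7],[0,0,0,0,0,0,-0.7]]'
```

```text
clock: 16.82
ee_pos: [563.3, 56.8, 229.4]
eef_rot: [180.0, 0.0, -101.8]
contact_force: [-0.0, -0.3, -1.9]
gripper_width: 23.2
finger_force: 39.6
```

```bash
python3 -m crank '[[0,0,0.1,0,0,0,-0.7],[0,0,0,0,0,0,-0.7]]'
```

```text
clock: 17.08
ee_pos: [563.3, 56.8, 228.4]
eef_rot: [180.0, 0.0, -101.8]
contact_force: [-0.1, 0.6, -1.9]
gripper_width: 23.7
finger_force: 39.6
```

```bash
python3 -m crank '[[0,0,0.07,0,0,0,-0.7],[0,0,0,0,0,0,-0.7]]'
```

```text
clock: 17.32
ee_pos: [563.3, 56.8, 227.7]
eef_rot: [180.0, 0.0, -101.8]
contact_force: [0.6, -0.5, -2.1]
gripper_width: 23.7
finger_force: 39.6
```

```bash
python3 -m crank '[[0,0,0.07,0,0,0,-0.7],[0,0,0,0,0,0,-0.7]]'
```

```text
clock: 17.58
ee_pos: [563.4, 56.8, 227.2]
eef_rot: [-180.0, 0.0, -101.8]
contact_force: [0.2, -0.3, -1.0]
gripper_width: 23.2
finger_force: 39.6
```

```bash
python3 -m crank '[[0,0,0.07,0,0,0,-0.7],[0,0,0,0,0,0,-0.7]]'
```

```text
clock: 17.82
ee_pos: [563.4, 56.7, 226.7]
eef_rot: [-180.0, -0.0, -101.8]
contact_force: [-1.2, -0.9, 1.0]
gripper_width: 23.1
finger_force: 39.9
```

Contact came about 8 mm below the sleeve-top level, so this should be the notch floor. A small sideways feel will confirm the walls.

```bash
python3 -m crank '[[-0.15,0,0,0,0,0,-0.7],[-0.15,0,0,0,0,0,-0.7],[0,0,0,0,0,0,-0.7]]'
```

```text
clock: 18.2
ee_pos: [564.0, 59.0, 226.7]
eef_rot: [-180.0, -0.1, -101.8]
contact_force: [-1.6, -4.8, 2.1]
gripper_width: 23.9
finger_force: 40.1
```

```bash
python3 -m crank '[[0.15,0,0,0,0,0,-0.7],[0.15,0,0,0,0,0,-0.7],[0.15,0,0,0,0,0,-0.7],[0,0,0,0,0,0,-0.7]]'
```

```text
clock: 18.7
ee_pos: [563.0, 55.5, 226.4]
eef_rot: [-180.0, 0.0, -101.8]
contact_force: [0.8, 1.6, 1.3]
gripper_width: 23.6
finger_force: 40.1
```

Walls are felt, so the bar is in the notch. I release and withdraw upward.

```bash
python3 -m crank '[[-0.05,0,-0.03,0,0,0,-0.7],[0,0,0,0,0,0,-0.7],[0,0,0,0,0,0,-0.35],[0,0,0,0,0,0,-0.1],[0,0,0,0,0,0,0.2],[0,0,0,0,0,0,0.2],[0,0,0,0,0,0,0.2],[0,0,-1,0,0,0,0.2],[0,0,-3,0,0,0,0.2],[0,0,-5,0,0,0,0.2],[0,0,-3,0,0,0,0.2],[0,0,0,0,0,0,0.2]]'
```

```text
clock: 20.2
ee_pos: [564.0, 55.7, 350.2]
eef_rot: [-179.7, 0.0, -101.8]
contact_force: [-0.5, -0.4, -0.7]
gripper_width: 51.4
finger_force: 0.0
```

```bash
python3 -m crank '[[6,0,0,0,0,0,0.2],[6,0,0,0,0,0,0.2],[6,0,0,0,0,0,0.2],[6,0,0,0,0,0,0.2],[6,0,0,0,0,0,0.2],[0,0,0,0,0,0,0.2],[0,0,0,0,0,0,0.2],[0,0,0,0,0,0,0.2],[0,0,0,0,0,0,0.2],[0,0,0,0,0,0,0.2],[0,0,0,0,0,0,0.2],[0,0,0,0,0,0,0.2]]'
python3 -m crank '[[0,0,0,0,0,0,0.2],[0,0,0,0,0,0,0.2],[0,0,0,0,0,0,0.2],[0,0,0,0,0,0,0.2],[0,0,0,0,0,0,0.2],[0,0,0,0,0,0,0.2],[0,0,0,0,0,0,0.2],[0,0,0,0,0,0,0.2],[0,0,0,0,0,0,0.2],[0,0,0,0,0,0,0.2],[0,0,0,0,0,0,0.2],[0,0,0,0,0,0,0.2]]'
python3 - <<'E'
from h import *
a,_=ctrl.capture("top");b,_=ctrl.capture("scene")
cv2.imwrite("pics/c7.png",np.hstack([cv2.resize(a[190:330,140:240],(400,560),interpolation=2),cv2.resize(b[140:280,350:450],(400,560),interpolation=2)]))
s=b
for i in range(5):
    for _ in range(3): c,_d=ctrl.capture("scene")
    print(np.abs(c.astype(int)-s)[140:280,350:450].mean(),np.abs(c.astype(int)-s)[300:400,350:450].mean())
E
```

```text
clock: 21.7
ee_pos: [501.8, -237.7, 346.7]
eef_rot: [-180.0, 0.0, -101.8]
contact_force: [0.7, -0.8, 0.6]
gripper_width: 51.3
finger_force: 0.0
clock: 23.2
ee_pos: [501.7, -237.8, 346.7]
eef_rot: [-180.0, 0.0, -101.8]
contact_force: [-0.4, 0.2, -0.0]
gripper_width: 51.0
finger_force: 0.0
1.405547619047619 1.1983666666666666
1.240047619047619 1.1898666666666666
1.4086190476190477 1.1887666666666667
1.268857142857143 1.1973
1.3868571428571428 1.1974666666666667
```

View pics/c7.png

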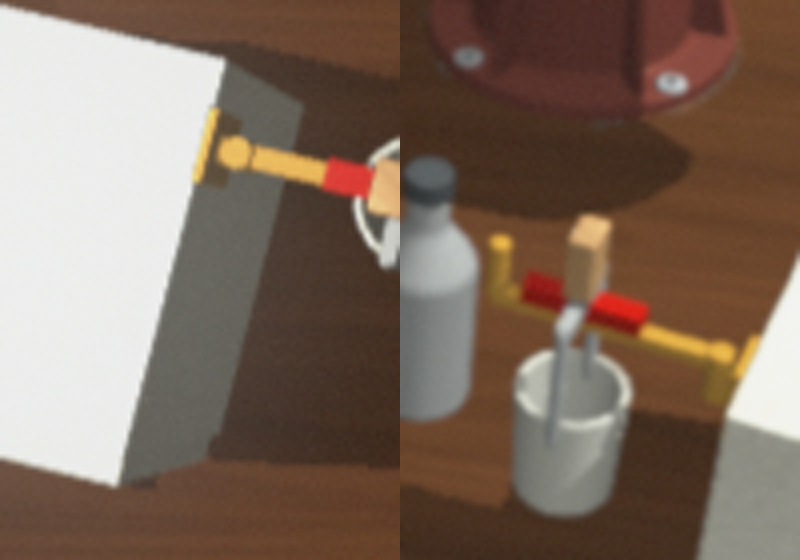

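The loop sits in the notch at (578,305) in the right crop, and the pot hangs upright. A slight sway shows in the frame differences, so I wait and recheck.

```bash
for i in 1 2 3 4 5; do python3 -m crank '[[0,0,0,0,0,0,0.2],[0,0,0,0,0,0,0.2],[0,0,0,0,0,0,0.2],[0,0,0,0,0,0,0.2],[0,0,0,0,0,0,0.2],[0,0,0,0,0,0,0.2],[0,0,0,0,0,0,0.2],[0,0,0,0,0,0,0.2],[0,0,0,0,0,0,0.2],[0,0,0,0,0,0,0.2],[0,0,0,0,0,0,0.2],[0,0,0,0,0,0,0.2]]' | head -1; done
python3 - <<'E'
from h import *
s,d=ctrl.capture("scene")
for i in range(6):
    for _ in range(2): c,_d=ctrl.capture("scene")
    print(np.abs(c.astype(int)-s)[190:270,375:410].mean(),np.abs(c.astype(int)-s)[300:400,350:450].mean())
P=cloud("scene",d)[192:200,394:402].reshape(-1,3);print("grip top z",np.percentile(P[:,2],[10,50,90]))
E
```

```text
clock: 25.55
clock: 27.05
clock: 28.55
clock: 30.05
clock: 31.55
1.2039285714285715 1.1917666666666666
1.170595238095238 1.1824666666666668
1.1720238095238096 1.2011666666666667
1.2107142857142856 1.1907333333333334
1.2090476190476191 1.1860666666666666
1.1683333333333332 1.2087333333333334
grip top z [  2.34285768 254.13765012 257.01405319]
```

The sway has stopped, and the grip top at 255 mm matches the loop fully down in the notch.

```bash
python3 -c "from cell import ctrl; print(ctrl.job_done())"
```

```text
the job is handed in; nothing more can be done
None
```

The hook is swung out to its stop (under about 6 N on its post), and the white pot hangs upright and still in the sleeve's notch; the job was handed in at about 32 s and returned no verdict.

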